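# Counter-hold the hidden bolt behind the fence bracket

### The job

Draw the locking pin out of the upright steel bracket by its round knob and lay its shank along the notch of the wooden rest, knob hanging clear of the block. Then reach down into the narrow gap behind the bracket, grip the hidden bolt head between the fingers, turn it until the spanner on the front nut stands level, and finish while still holding the head there, firmly enough that the spanner's weight cannot turn it back. Leave the box, the jar and the sanding block where they are.

Things in the scene. Friction and masses are not known exactly. Their poses are not given: they have to be found in the camera images.
- bracket: Fixed bracket. Origin on the bench below the bolt, at the blue plate's rear face; x along the bolt axis, away from the robot; z up. Sizes in mm: plate 110 wide (y), x -8 to 0, top z=115. Open gap behind it x 0 to 42, floor z=6, open above and at both y ends. Then a timber backing board 130 wide, x 42 to 60, top z=115. Bolt axis y=0, z=85.
- bore (a point): Mouth of the 10 mm pin bore on the plate's front (robot-side) face: bracket x=-8, y=-22, z=97 mm. The bore runs along the bracket's x through plate and backing board, so the pin crosses the gap 6 mm beside the bolt head, where a finger must go.
- pin: Loose pin, about 60 g, level in the bore, 1 mm radial play. Origin: centre of its black round knob (20 dia, 26 long); +x along the pin to its tip (roll about it is free). Steel shank 8 dia, 13 to 91 mm from the origin. Starts at bracket x=-37 mm, parallel to bracket x; draw it straight back (bracket -x) at least 65 mm to clear. Centre of mass about 41 mm from the origin.
- pin_mid (a point): Middle of the pin's shank, 52 mm from the knob's centre towards the tip.
- rest: Fixed wooden rest block with a V notch in its top. Origin on the bench under its centre; 50 (x) by 56 (y), 62 high; the notch runs along its x, right through, open at both ends.
- notch (a point): Bottom line of the 90 degree V notch at mid length, 50 mm above the bench; V 12 deep, 24 wide at the top. A parked shank lies parallel to the rest's x (either way round), axis 6 mm above this point, shank's middle over it; the knob then hangs 14 mm clear of the block.
- bolt_head (a point): Steel hexagon head in the gap, hidden from the front: 24 across flats, 28 across corners, 12 thick along x. Origin at its centre: bracket x=16, y=0, z=85 mm, 30 below the plate's top. Turns with joint bolt; at 0 two flats stand upright facing +y and -y, gripped from above with a finger on each. Fingers centred at bracket x=20 clear both walls.
- bolt (a joint): Angle about the bracket's x axis, rad; head, nut and spanner turn as one. 0 = spanner level; negative = its end lower. Its weight hangs it at its stop, -0.2, and it sinks back there when let go (load up to 0.2 N m; 60 N of grip holds it). Other limit +0.25.
- spanner_end (a point): Far end of the steel spanner on the nut in front of the plate, which points to the bracket's +y: 132 mm from the bolt axis. Spanner 16 high (30 at the round end). Nut and spanner reach to bracket x=-12 mm, the bolt's end to x=-20.
- keepsake_box: Bystander: loose light wood box with lid, 104 by 124, 67 high; origin under its centre. Leave alone.
- glue_jar: Bystander: loose jar 60 dia, 110 high; origin under its centre. Leave alone.
- sanding_block: Bystander: loose cork-soled sanding block 120 by 65, 36 high; origin under its centre. Leave alone.

How it is judged:
By the outcome, as a careful person would: the job done as asked, in the order asked, and still so for the second after the job is handed in, while the arm keeps its last pose, push and grip.
It also fails if it takes over 48 s, if anything falls off the work surface, if the arm or the gripper's body presses on something with over 40 N, if the wrist force passes 120 N, or if a joint passes its speed limit or range.

### The arm

A 6-joint arm with a two-finger parallel gripper is mounted at the origin on the work surface. World frame = base frame: x ahead of the robot, y to its left, z up, the work surface at z = 0. Lengths are in m, angles in rad, forces in N, time in s.
With the tool pointing down it reaches from about 0.35 to 0.85 m from the base axis. Payload 8.1 kg.
Tool frame: the origin (TCP) lies between the finger pads, 19 mm behind the fingertips; this is the grasp point; z points along the fingers, y is the line along which they close (so a half turn about z gives the same grasp; the last joint's range is limited). The gripper opens to 93 mm and grips with 3 to 60 N. Pads are 15 mm wide; open, the fingers measure 128 mm over their backs; the gripper's body (75 mm by 188 mm) begins 65 mm behind the grasp point.
Start: joints at [1.075, 0.13, 1.488, -0, 1.523, -0.085], TCP at [0.24, 0.55, 0.237] pointing down, gripper open.
Joint ranges: [-2.96, 2.96], [-0.89, 2.26], [0.02, 2.5], [-1.34, 4.48], [0, 2.73], [-2.66, 2.66]. Speed limits (rad/s): [2.39, 2.39, 2.79, 3.14, 3.14, 3.14].

### API

Orientations are given as a unit quaternion [w, x, y, z].
In Python, from station import bot gives the robot as it stands.
- The arm moves only by the tool drive_effector, called after "Emit:" by a JSON object that holds its "op" and its "data". Schema: {"type":"object","properties":{"steps":{"type":"array","items":{"type":"array","items":{"type":"number"},"minItems":6,"maxItems":6},"minItems":1,"maxItems":20},"aperture":{"type":"number"},"clamp_n":{"type":"number"},"only":{"type":"string"},"quiet":{"type":"boolean"},"lines":{"type":"string"}},"required":["steps"],"additionalProperties":false}. steps is a list of rows, 1 to 20 of them, each of 6 numbers: dx, dy, dz in m, then a rotation vector rx, ry, rz in rad; each row shifts and turns the commanded pose from where the row before left it, along the tool's axes as they then stand; what a row does not reach is not made up. A row lasts 1/10 s, in which the tool goes at most 0.05 m and 0.15 rad, less where a joint would pass 70% of its speed; a pose out of reach is approached as far as the arm can. aperture is the opening from 0.0 (shut) to 1.0 (fully open), set as the call begins (left out keeps the last). The fingers move at their own pace and stop on an object; clamp_n is the grip in N (left out, the last holds). Time passes only in rows, so rows that do not move let the fingers close. The tool returns the time, the measured TCP pose, the force, the opening and the grip force at its end. only (a regular expression) keeps the lines of the reply that match it, lines (a string "A,B") keeps lines A to B, and quiet returns only ok. Input that does not fit is refused with a message, and nothing moves.
- bot.read_state(): the state, without advancing time (a new reading comes with each control period).
- bot.get_image(name): name is "side" or "top" or "wrist"; returns the picture (420x560x3 uint8, blue, green, red); there is no depth.
- bot.camera_model(name): a dict with "vertical_fov" (degrees; the focal length in pixels is half the picture's height over the tangent of half this angle, whatever the lens; pixels are square), "cx", "cy" (the principal point, pixels), "R" (3x3) and "t" (3): a world point X has camera coordinates R X + t. Camera axes: x right, y down, z forward; pixel columns grow to the right and rows downward; lengths in m; the calibration is good to about 2 mm. A picture is of the moment at which its call begins: read the wrist's pose just before it. camera_model takes no time and is no camera call; for the wrist camera it gives the pose at the moment of the call.
- bot.job_done(): hands the job in; it is judged then, once.
The state is a dict: "time": time; "joint_positions": joint angles; "joint_vel": joint speeds; "effort": joint torques, N m; "eef_pos": TCP position; "tcp_rot": TCP orientation; "wrist_force": force on the tool from outside, world axes, zero at the start; "wrist_torque": the same for the moment, N m; "finger_gap": opening from 0.0 (shut) to 1.0 (fully open); "grasp_force": force on a finger pad.
Only numpy, scipy, OpenCV 4.12 (cv2) and the standard library are available. Lean on these libraries where they do the work, as an engineer would, in place of code of your own. Each camera call takes 0.05 s, during which the arm holds its last target. There are 200 camera calls.

## Working session

There is one attempt and no reset: what is moved stays moved. The work goes in short steps, Python scripts to look and compute and a tool call to move; the robot and the scene stay as the last step left them, time stands still between calls to the robot, and variables do not carry over. Pictures are saved under pics/ and viewed, at most 13 in all, crops included, and the job is handed in when it is done.

```bash
ls; mkdir -p pics
```

Run:
```python
from station import bot
import cv2,numpy as np
np.set_printoptions(precision=4,suppress=True)
for n in ("side","top"):
    cv2.imwrite(f"pics/{n}0.png",bot.get_image(n)); m=bot.camera_model(n); print(n,m)
print(bot.read_state())
```

```text
pics
station.py
side {'vertical_fov': 47.63247442328115, 'cx': 285.23339805962166, 'cy': 207.1938438484431, 'R': array([[ 0.9104, -0.4137,  0.0013],
       [-0.2354, -0.5206, -0.8207],
       [ 0.3402,  0.7468, -0.5714]]), 't': array([-0.518 ,  0.2197,  1.1081])}
top {'vertical_fov': 51.85847779146979, 'cx': 283.12183333330074, 'cy': 210.60036954834843, 'R': array([[-0.0081, -0.9999, -0.0136],
       [-0.9819,  0.0106, -0.189 ],
       [ 0.1891,  0.0118, -0.9819]]), 't': array([0.0578, 0.5859, 0.907 ])}
{'time': 0.1, 'joint_positions': array([ 1.0746,  0.1311,  1.4892, -0.    ,  1.523 , -0.0854]), 'joint_vel': array([ 0.0018, -0.0027, -0.0024,  0.0007,  0.0016,  0.0012]), 'effort': array([  0.0008, -56.1347, -49.3092,   0.077 ,   0.0293,  -0.    ]), 'eef_pos': array([0.2394, 0.5497, 0.2365]), 'tcp_rot': array([-0.0002,  0.204 ,  0.979 , -0.0008]), 'wrist_force': array([-0.0351,  0.087 , -0.0063]), 'wrist_torque': array([-0.0043, -0.019 , -0.0387]), 'grasp_force': 0.0, 'finger_gap': 1.0006062842477974}
```

View pics/side0.png

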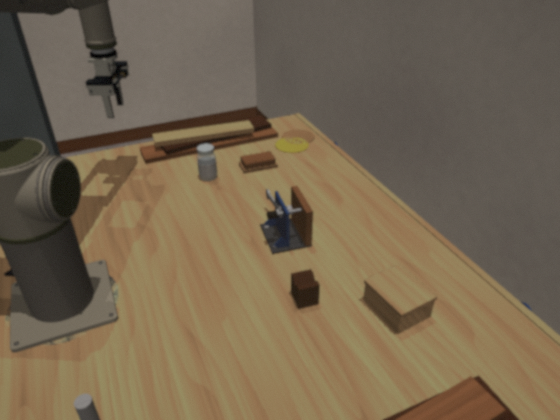

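View pics/top0.png

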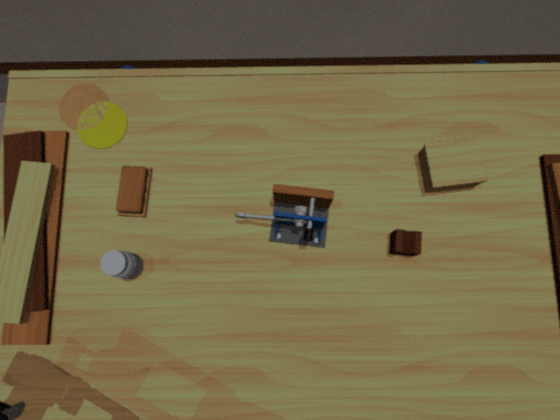

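The side view shows the bracket at about (288,220) and the rest at (305,288). In the top view the plate is at about (300,217), the spanner end at (238,216), the knob at (309,236) and the rest at (405,242). I'll zoom in next.

Run:
```python
import cv2,numpy as np
t=cv2.imread('pics/top0.png');s=cv2.imread('pics/side0.png')
a=cv2.resize(t[170:270,230:430],None,fx=4,fy=4,interpolation=cv2.INTER_CUBIC)
b=cv2.resize(s[180:310,250:330],None,fx=4.5,fy=4.5,interpolation=cv2.INTER_CUBIC)
cv2.imwrite('pics/t1.png',np.clip(a*1.8,0,255).astype('uint8'));cv2.imwrite('pics/s1.png',np.clip(b*1.8,0,255).astype('uint8'))
```

```text
(no output)
```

View pics/t1.png

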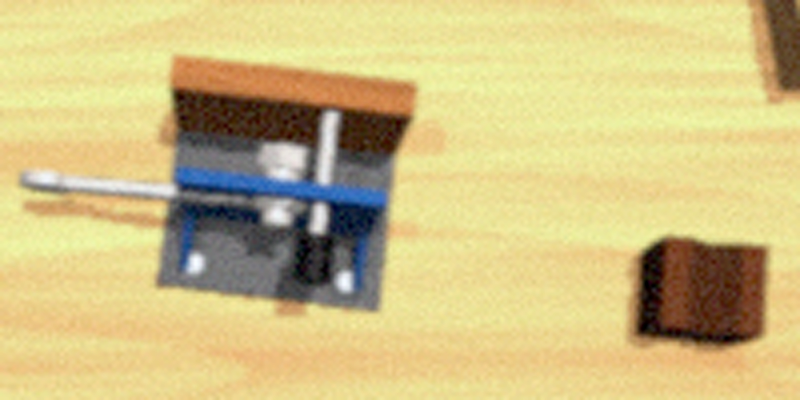

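View pics/s1.png

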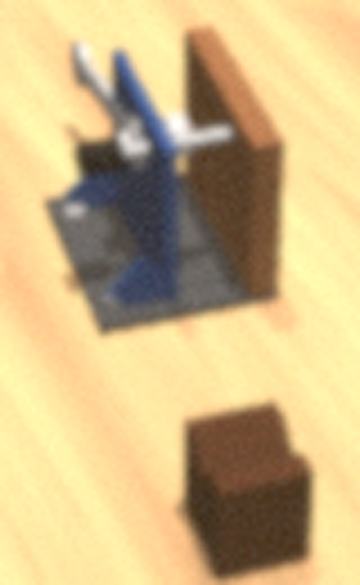

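The crops show the backing board's top corners at (175,58), (416,86), (410,112) and (175,92). The blue top strip runs from (178,177) to (388,198), the knob is at about (315,260), and the rest's top is at (660–768, 238–340). The notch runs along roughly world x.

Create h.py:
```python
from station import bot
import cv2,numpy as np
from scipy.spatial.transform import Rotation as Ro
np.set_printoptions(precision=4,suppress=True)
def ray(m,p,z):
    f=210/np.tan(np.radians(m["vertical_fov"])/2);p=np.atleast_2d(p)
    d=np.c_[(p[:,0]-m["cx"])/f,(p[:,1]-m["cy"])/f,np.ones(len(p))]@m["R"]
    c=-m["R"].T@m["t"]; return c+d*((z-c[2])/d[:,2])[:,None]
def proj(m,X):
    f=210/np.tan(np.radians(m["vertical_fov"])/2);q=np.atleast_2d(X)@m["R"].T+m["t"]
    return q[:,:2]/q[:,2:]*f+[m["cx"],m["cy"]]
def rot(s): return Ro.from_quat(np.roll(s["tcp_rot"],-1))
```

Run:
```python
from h import *
m=bot.camera_model("top"); g=lambda a:np.array(a)/4+[230,170]-0.4
print("board",ray(m,g([(175,58),(416,86),(410,112),(175,92)]),.115))
print("plate",ray(m,g([(178,177),(388,198)]),.115))
print("spanner",ray(m,g([(22,179)]),.06))
print("knob",ray(m,g([(315,260)]),.1))
print("rest",ray(m,g([(672,238),(768,248),(762,340),(660,332)]),.062))
s=bot.read_state();R=rot(s);print(R.as_matrix())
w=bot.camera_model("wrist");print("cam in tool",R.inv().apply(-w["R"].T@w["t"]-s["eef_pos"]),w["R"]@R.as_matrix(),w["vertical_fov"])
```

```text
board [[ 0.6325  0.0718  0.115 ]
 [ 0.6158 -0.0551  0.115 ]
 [ 0.6018 -0.0515  0.115 ]
 [ 0.614   0.0719  0.115 ]]
plate [[ 0.5684  0.0705  0.115 ]
 [ 0.5561 -0.0388  0.115 ]]
spanner [[0.5784 0.159  0.06  ]]
knob [[ 0.526  -0.0009  0.1   ]]
rest [[ 0.5414 -0.1982  0.062 ]
 [ 0.5353 -0.2502  0.062 ]
 [ 0.4851 -0.2435  0.062 ]
 [ 0.49   -0.1888  0.062 ]]
[[-0.9168  0.3994 -0.0008]
 [ 0.3994  0.9168 -0.0015]
 [ 0.0001 -0.0017 -1.    ]]
cam in tool [ 0.0796  0.0003 -0.1471] [[ 0.0006  1.      0.0004]
 [-0.9597  0.0007 -0.2809]
 [-0.2809 -0.0002  0.9597]] 65.48473376802559
```
Bracket yaw: plate dir from (0.5684,.0705) to (.5561,-.0388): direction of -y bracket = (-.0123,-.1093): y axis = (.0123,.1093)/... => x axis = (.1093,-.0123): yaw≈-0.112. Board: (.0167,.127): yaw -0.131. Roughly -0.12.

Emit:
{"op": "drive_effector", "data": {"steps": [[-0.0337, -0.0344, 0, 0, 0, 0], [-0.0337, -0.0344, 0, 0, 0, 0], [-0.0337, -0.0344, 0, 0, 0, 0], [-0.0337, -0.0344, 0, 0, 0, 0], [-0.0337, -0.0344, 0, 0, 0, 0], [-0.0337, -0.0344, 0, 0, 0, 0], [-0.0337, -0.0344, 0, 0, 0, 0], [-0.0337, -0.0344, 0, 0, 0, 0], [-0.0337, -0.0344, 0, 0, 0, 0], [-0.0337, -0.0344, 0, 0, 0, 0], [-0.0337, -0.0344, 0, 0, 0, 0], [-0.0337, -0.0344, 0, 0, 0, 0], [-0.0337, -0.0344, 0, 0, 0, 0], [-0.0337, -0.0344, -0.01, 0, 0, 0], [0, 0, 0, 0, 0, -0.145], [0, 0, 0, 0, 0, -0.145], [0, 0, 0, 0, 0, 0], [0, 0, 0, 0, 0, 0]], "aperture": 1}}

```text
time: 1.9
eef_pos: [0.4796, -0.0797, 0.2471]
tcp_rot: [-0.0, 0.063, 0.998, 0.0]
wrist_force: [-0.7, 0.4, 0.1]
finger_gap: 0.999
grasp_force: 0.0
```

Run:
```python
from h import *
s=bot.read_state();print(s["eef_pos"],rot(s).as_matrix()[:,0])
im=bot.get_image("wrist");w=bot.camera_model("wrist");np.savez("w1.npz",**w)
cv2.imwrite("pics/w1.png",im)
cv2.imwrite("pics/w1b.png",np.clip(cv2.resize(im,(800,600),interpolation=cv2.INTER_CUBIC)*1.5,0,255).astype('uint8'))
```

```text
[ 0.4796 -0.0797  0.2471] [-0.9922  0.1248  0.0006]
```

View pics/w1b.png

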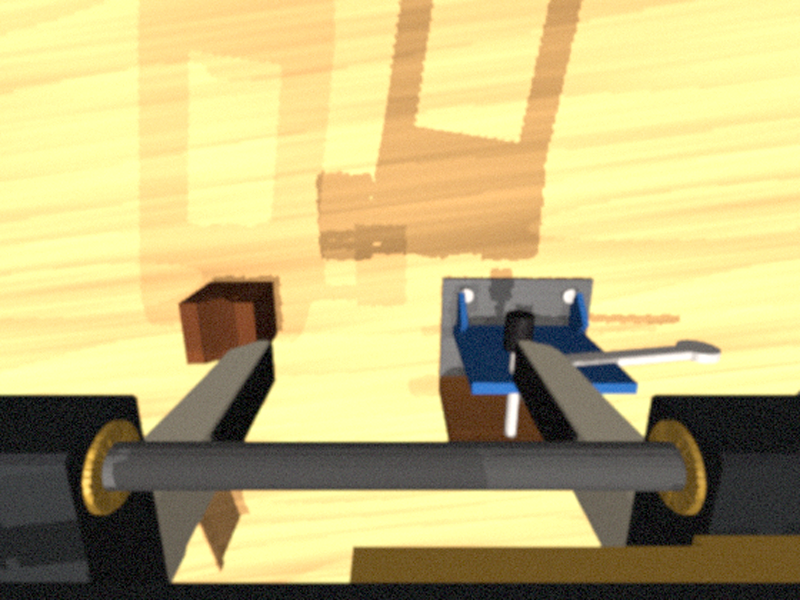

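The wrist view shows the knob at about (519,328), the blue top strip from (472,388) to (637,386), the base front edge from (443,279) to (592,279), and the rest's top with its left corner near (180,304). I'll extract the edges numerically.

Run:
```python
from h import *
im=cv2.imread("pics/w1.png");w=np.load("w1.npz");i=im.astype(int)
b,g,r=i[...,0],i[...,1],i[...,2]
blue=((b>1.6*r)&(b>40)).astype('uint8');blue[:225]=0
n,l,st,c=cv2.connectedComponentsWithStats(blue);k=1+np.argmax(st[1:,4]);print(st[k])
pts=[];
for x in range(335,442):
    ys=np.where(l[:,x]>0)[0]
    if len(ys): pts.append((x,ys.max()+.5))
pts=np.array(pts);print(pts[::8].tolist())
# strip extents
for y in range(262,276):
    xs=np.where(blue[y])[0]; print(y,xs.min() if len(xs) else 0,xs.max() if len(xs) else 0,b[y,345],b[y,432])
sc=4
A=cv2.resize(im[185:285,300:460],None,fx=4,fy=4,interpolation=cv2.INTER_CUBIC)
B=cv2.resize(im[185:265,120:200],None,fx=2.0*1,fy=2,interpolation=cv2.INTER_CUBIC)
B=cv2.resize(im[185:285,120:160+0],None,fx=4,fy=4) if 0 else cv2.resize(im[185:260,120:200],None,fx=4,fy=4,interpolation=cv2.INTER_CUBIC)
B=B[:200]if 0 else B
C=np.zeros((400,640+160,3),'uint8')
C[:,:480]=A[:,40:520];C[:300,480:800]=B
cv2.imwrite("pics/w1c.png",np.clip(C*1.6,0,255).astype('uint8'))
```

```text
[ 317  225   47   51 1577]
[[335.0, 275.5], [343.0, 275.5], [351.0, 275.5], [359.0, 274.5], [376.0, 238.5], [384.0, 240.5], [392.0, 245.5], [400.0, 246.5], [408.0, 261.5], [416.0, 270.5], [424.0, 274.5], [432.0, 274.5], [440.0, 274.5]]
262 327 437 56 54
263 328 438 54 51
264 328 439 51 51
265 328 440 61 53
266 328 441 61 55
267 329 442 84 73
268 329 444 116 107
269 329 445 133 129
270 329 445 143 135
271 330 445 141 140
272 330 444 141 138
273 330 444 141 137
274 330 444 137 135
275 330 355 119 132
```

View pics/w1c.png

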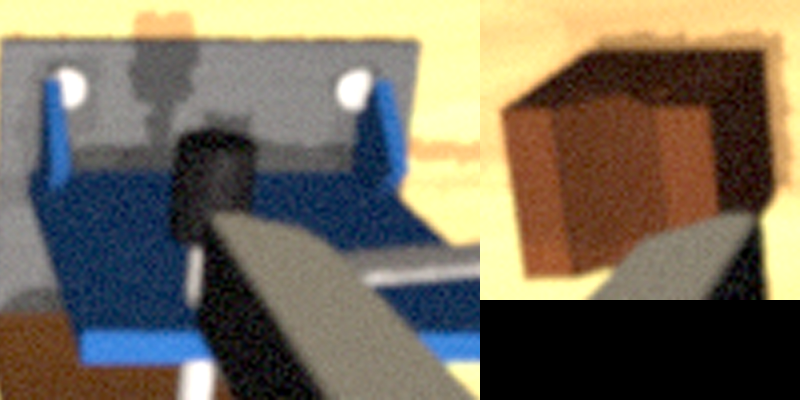

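Run:
```python
from h import *
w=np.load("w1.npz")
P=ray(w,[(329.5,271.2),(445.,270.7)],.115);print("plate",P,np.linalg.norm(P[1]-P[0]))
B=ray(w,[(310,195),(414.5,195)],.006);print("base front",B, np.linalg.norm(B[1]-B[0]))
d=P[1]-P[0];yaw=np.arctan2(-d[0],d[1]);print("yaw",yaw)
d=B[1]-B[0];print("yawB",np.arctan2(-d[0],d[1]))
bx=np.array([np.cos(yaw),np.sin(yaw),0]);by=np.array([-bx[1],bx[0],0])
O=P.mean(0)*[1,1,0]+.004*bx;print("O",O)
K=O-.037*bx-.022*by+[0,0,.097];print("knob",K,"axis ends px",proj(w,[K-.013*bx,K+.013*bx]))
# silhouette of knob
a=np.linspace(0,6.283,60);c=[K+s*.013*bx+.01*(np.cos(t)*by+np.sin(t)*np.array([0,0,1])) for t in a for s in(-1,1)]
q=proj(w,c);print("silh in crop",(q.min(0)-[310,185])*4,(q.max(0)-[310,185])*4)
R=ray(w,[(125.75,211.8),(178.75,212.3),(131.25,254.2)],.062);print("rest",R)
e=R[1]-R[0];print("rest yaw y-edge",np.arctan2(-e[0],e[1]),np.linalg.norm(e));e=R[2]-R[0];print("x-edge",np.arctan2(e[1],e[0]),np.linalg.norm(e))
print("centre",(R[1]+R[2])/2)
```

```text
plate [[ 0.5558 -0.0367  0.115 ]
 [ 0.5688  0.0721  0.115 ]] 0.10955717930344021
base front [[ 0.5094 -0.0398  0.006 ]
 [ 0.5253  0.0878  0.006 ]] 0.12857677194303296
yaw -0.11896716400397868
yawB -0.12386054616498388
O [0.5663 0.0172 0.    ]
knob [ 0.5269 -0.0002  0.097 ] axis ends px [[362.5742 218.9799]
 [360.7301 243.9394]]
silh in crop [161.3741 122.6422] [253.5217 252.6214]
rest [[ 0.488  -0.2412  0.062 ]
 [ 0.4955 -0.1851  0.062 ]
 [ 0.5371 -0.2476  0.062 ]]
rest yaw y-edge -0.13376616347704373 0.05663208371360939
x-edge -0.12895165163397293 0.04953206644522931
centre [ 0.5163 -0.2164  0.062 ]
```

Emit:
{"op": "drive_effector", "data": {"steps": [[-0.0185, 0.0427, 0, 0, 0, 0], [-0.0185, 0.0427, 0, 0, 0, 0], [0, 0, 0.04, 0, 0, 0], [0, 0, 0.04, 0, 0, 0], [0, 0, 0.035, 0, 0, 0], [0, 0, 0.02, 0, 0, 0], [0, 0, 0.015, 0, 0, 0], [0, 0, 0, 0, 0, 0], [0, 0, 0, 0, 0, 0]], "aperture": 1}}

```text
time: 2.85
eef_pos: [0.5273, 0.0006, 0.0983]
tcp_rot: [0.0, 0.061, 0.998, -0.0]
wrist_force: [1.2, 0.7, 0.1]
finger_gap: 1.0
grasp_force: 0.0
```

Run:
```python
from h import *
s=bot.read_state();print(s["eef_pos"],rot(s).as_matrix()[:,0])
im=bot.get_image("wrist");w=bot.camera_model("wrist");np.savez("w2.npz",**w)
cv2.imwrite("pics/w2.png",im)
cv2.imwrite("pics/w2b.png",np.clip(im*1.8,0,255).astype('uint8'))
```

```text
[0.5273 0.0006 0.0983] [-0.9926  0.1211 -0.0009]
```

View pics/w2b.png

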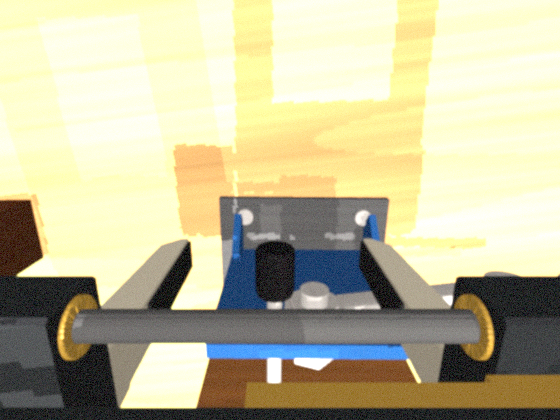

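The knob is at about (274,270), midway between the fingers, so I'll close on it.

Emit:
{"op": "drive_effector", "data": {"steps": [[0, 0, 0.001, 0, 0, 0], [0, 0, 0, 0, 0, 0], [0, 0, 0, 0, 0, 0], [0, 0, 0, 0, 0, 0], [0, 0, 0, 0, 0, 0], [0, 0, 0, 0, 0, 0], [0, 0, 0, 0, 0, 0], [0, 0, 0, 0, 0, 0], [0, 0, 0, 0, 0, 0], [0, 0, 0, 0, 0, 0]], "aperture": 0, "clamp_n": 40}}

```text
time: 3.9
eef_pos: [0.5268, 0.0005, 0.0964]
tcp_rot: [-0.0, 0.06, 0.998, -0.0]
wrist_force: [0.2, -0.0, 0.6]
finger_gap: 0.201
grasp_force: 40.0
```

Emit:
{"op": "drive_effector", "data": {"steps": [[0.01, 0, 0, 0, 0, 0], [0.02, 0, 0, 0, 0, 0], [0.02, 0, 0, 0, 0, 0], [0.02, 0, 0, 0, 0, 0], [0.02, 0, 0, 0, 0, 0], [0, 0, 0, 0, 0, 0], [0, 0, 0, 0, 0, 0]], "aperture": 0, "clamp_n": 40}}

```text
time: 4.6
eef_pos: [0.4374, 0.0113, 0.0965]
tcp_rot: [0.0, 0.06, 0.998, -0.0]
wrist_force: [0.3, 0.3, -0.4]
finger_gap: 0.203
grasp_force: 40.0
```

Run:
```python
from h import *
im=bot.get_image("wrist");w=bot.camera_model("wrist");np.savez("w3.npz",**w)
s=bot.read_state();print(s["wrist_force"],s["wrist_torque"])
cv2.imwrite("pics/w3.png",im)
cv2.imwrite("pics/w3b.png",np.clip(im*1.5,0,255).astype('uint8'))
```

```text
[-0.1607  0.2349 -1.0532] [0.0206 0.0518 0.0036]
```

View pics/w3b.png

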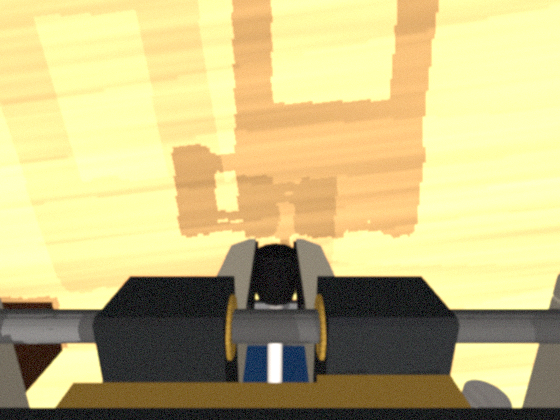

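The pin is clear: the shank shows below the gripper rod at (275,365), in line with the tool. Next I'll carry it to the rest.

Emit:
{"op": "drive_effector", "data": {"steps": [[0, 0, -0.02, 0, 0, 0], [0, 0, -0.02, 0, 0, 0], [0, -0.025, 0, 0, 0, 0], [0, -0.035, 0, 0, 0, 0], [-0.01, -0.035, 0, 0, 0, 0], [-0.01, -0.035, 0, 0, 0, 0], [-0.01, -0.035, 0, 0, 0, 0], [-0.0126, -0.03, 0, 0, 0, 0], [-0.01, -0.022, 0, 0, 0, 0.01], [0, 0, 0, 0, 0, 0], [0, 0, 0, 0, 0, 0]], "aperture": 0, "clamp_n": 40}}

```text
time: 5.75
eef_pos: [0.4637, -0.2108, 0.1361]
tcp_rot: [-0.0, 0.066, 0.998, 0.0]
wrist_force: [-1.1, 0.2, -0.4]
finger_gap: 0.205
grasp_force: 40.0
```

Run:
```python
from h import *
s=bot.read_state();print(s["eef_pos"],rot(s).as_matrix()[:,0],s["wrist_torque"])
im=bot.get_image("side");t=bot.get_image("top");
cv2.imwrite("pics/s4.png",im);cv2.imwrite("pics/t4.png",t)
a=cv2.resize(im[200:320,250:350],None,fx=4,fy=4,interpolation=cv2.INTER_CUBIC);b=cv2.resize(t[190:310,370:470],None,fx=4,fy=4,interpolation=cv2.INTER_CUBIC)
cv2.imwrite("pics/st4.png",np.clip(np.hstack([a,b])*1.8,0,255).astype('uint8'))
```

```text
[ 0.4637 -0.2108  0.1361] [-0.9913  0.1315  0.0007] [ 0.0115  0.037  -0.0494]
```

View pics/st4.png

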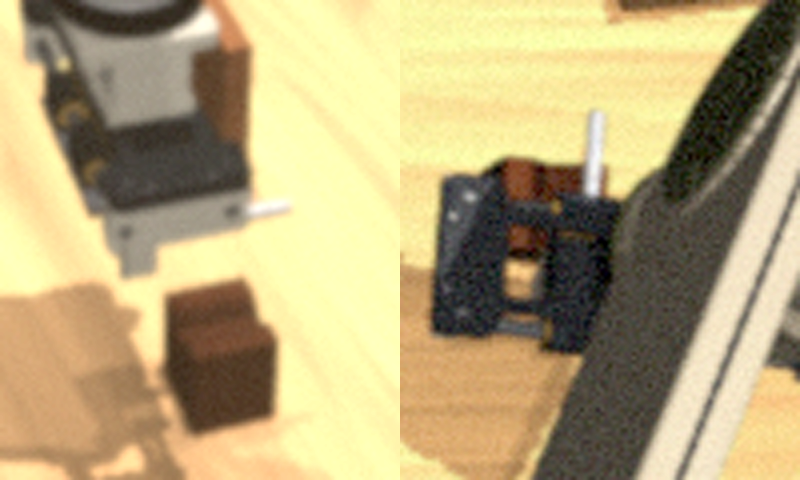

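Side view: the pin tip is at crop (289,207) with the rest's top below it. Top view: the tip is at crop (596,112). The pin looks level; I'll triangulate the tip to check, and check the rest too.

Run:
```python
from h import *
S,T=bot.camera_model("side"),bot.camera_model("top")
def P(m):
    f=210/np.tan(np.radians(m["vertical_fov"])/2);return np.array([[f,0,m["cx"]],[0,f,m["cy"]],[0,0,1]])@np.c_[m["R"],m["t"]]
X=cv2.triangulatePoints(P(S),P(T),np.array([[322.2],[251.7]]),np.array([[419.],[218.]]));X=(X[:3]/X[3]).ravel()
s=bot.read_state();E=s["eef_pos"]-.091*rot(s).as_matrix()[:,0];print("tip",X,"expected",E)
print(proj(S,E),proj(T,E))
print("rest side corners",ray(S,np.array([(167,292),(245,280),(274,325),(190,358)])/4+[250,200]-.4,.062))
g=np.array([.0495*np.cos(-.131),.0495*np.sin(-.131)])
```

```text
tip [ 0.5549 -0.2258  0.1314] expected [ 0.5537 -0.2215  0.136 ]
[[320.4465 249.2269]] [[417.7813 217.5822]]
rest side corners [[ 0.4976 -0.191   0.062 ]
 [ 0.5433 -0.2005  0.062 ]
 [ 0.5412 -0.2407  0.062 ]
 [ 0.4866 -0.2447  0.062 ]]
```

Emit:
{"op": "drive_effector", "data": {"steps": [[-0.001, 0.001, 0.02, 0, 0, 0], [0, 0, 0.02, 0, 0, 0], [0, 0, 0.02, 0, 0, 0], [0, 0, 0.01, 0, 0, 0], [0, 0, 0.005, 0, 0, 0], [0, 0, 0, 0, 0, 0], [0, 0, 0, 0, 0, 0]], "aperture": 0, "clamp_n": 40}}

```text
time: 6.55
eef_pos: [0.4653, -0.2097, 0.0624]
tcp_rot: [0.001, 0.065, 0.998, -0.0]
wrist_force: [-0.1, -0.3, -1.1]
finger_gap: 0.204
grasp_force: 40.0
```

Emit:
{"op": "drive_effector", "data": {"steps": [[0, 0, 0.003, 0, 0, 0], [0, 0, 0, 0, 0, 0], [0, 0, 0, 0, 0, 0]], "aperture": 0, "clamp_n": 40}}

```text
time: 6.85
eef_pos: [0.4648, -0.2097, 0.0587]
tcp_rot: [0.0, 0.065, 0.998, -0.0]
wrist_force: [-0.8, -1.3, -0.9]
finger_gap: 0.208
grasp_force: 40.0
```

Emit:
{"op": "drive_effector", "data": {"steps": [[0, 0, 0.0015, 0, 0, 0], [0, 0, 0, 0, 0, 0], [0, 0, 0, 0, 0, 0]], "aperture": 0, "clamp_n": 15}}

```text
time: 7.15
eef_pos: [0.4649, -0.2099, 0.0573]
tcp_rot: [0.0, 0.065, 0.998, -0.0]
wrist_force: [-0.4, -0.6, 0.6]
finger_gap: 0.209
grasp_force: 15.0
```

Emit:
{"op": "drive_effector", "data": {"steps": [[0, 0, 0.0015, 0, 0, 0], [0, 0, 0, 0, 0, 0], [0, 0, 0, 0, 0, 0]], "aperture": 0, "clamp_n": 8}}

```text
time: 7.45
eef_pos: [0.4649, -0.2098, 0.0556]
tcp_rot: [0.0, 0.065, 0.998, -0.0]
wrist_force: [0.3, -2.0, 1.7]
finger_gap: 0.215
grasp_force: 8.0
```

Emit:
{"op": "drive_effector", "data": {"steps": [[0, 0, 0, 0, 0, 0], [0, 0, 0, 0, 0, 0], [0, 0, 0, 0, 0, 0], [0, 0, 0, 0, 0, 0], [0, 0, 0, 0, 0, 0], [0, 0, 0, 0, 0, 0]], "aperture": 0.6}}

```text
time: 8.05
eef_pos: [0.4647, -0.2095, 0.0554]
tcp_rot: [-0.0, 0.065, 0.998, 0.0]
wrist_force: [-0.4, 0.4, 0.8]
finger_gap: 0.593
grasp_force: 0.0
```

Emit:
{"op": "drive_effector", "data": {"steps": [[0, 0, -0.01, 0, 0, 0], [0, 0, -0.02, 0, 0, 0], [0, 0, -0.04, 0, 0, 0], [0, 0, -0.04, 0, 0, 0], [0, 0, -0.04, 0, 0, 0], [0.03, 0, 0, 0, 0, 0], [0, 0, 0, 0, 0, 0], [0, 0, 0, 0, 0, 0]], "aperture": 1}}

```text
time: 8.85
eef_pos: [0.4349, -0.2057, 0.206]
tcp_rot: [0.001, 0.066, 0.998, -0.0]
wrist_force: [0.2, -0.7, -0.6]
finger_gap: 0.998
grasp_force: 0.0
```

```bash
python3 - <<'E'
from h import *
im=bot.get_image("wrist");w=bot.camera_model("wrist");np.savez("w5.npz",**w)
cv2.imwrite("pics/w5.png",im)
cv2.imwrite("pics/w5b.png",np.clip(im*1.5,0,255).astype('uint8'))
E
```

```text
(no output)
```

View pics/w5b.png

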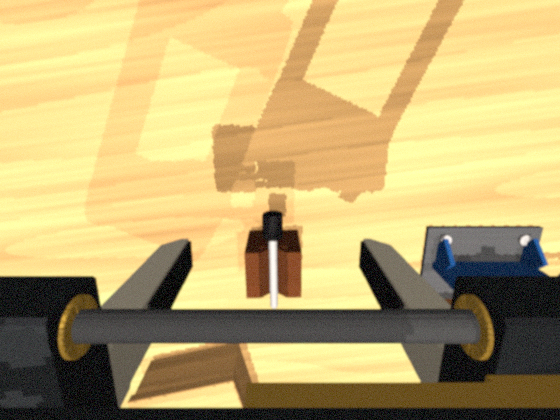

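The pin lies in the notch: knob at rows 212–240, col 272; shank to about (274,305); block at cols 246–301. I'll measure the clearance.

Run:
```python
from h import *
im=cv2.imread("pics/w5.png");w=np.load("w5.npz")
for n,x in(("blockL",253),("blockR",293),("pin",273)): print(n,[int(v) for v in im[205:315,x].sum(1)][::2])
K=np.array([.4650,-.2098,.056]);bx=np.array([np.cos(-.131),np.sin(-.131),0]);C=K+.052*bx
print("exp knob top front/rear edges",proj(w,[K-.013*bx+[0,0,.01],K+.013*bx+[0,0,.01],K+.091*bx]),"block front/rear top",proj(w,[C*[1,1,0]+[0,0,.062]-.025*bx,C*[1,1,0]+[0,0,.062]+.025*bx]))
```

```text
blockL [423, 401, 402, 401, 402, 404, 389, 385, 385, 392, 383, 331, 248, 133, 42, 63, 77, 72, 53, 68, 37, 60, 46, 79, 135, 171, 180, 178, 192, 177, 181, 173, 184, 178, 155, 185, 158, 189, 170, 165, 166, 184, 180, 179, 186, 183, 273, 428, 452, 445, 453, 431, 255, 89, 108]
blockR [416, 419, 417, 403, 416, 400, 386, 390, 393, 411, 357, 313, 247, 62, 74, 56, 71, 86, 53, 73, 74, 93, 62, 92, 163, 156, 172, 193, 165, 170, 167, 188, 176, 174, 182, 190, 180, 168, 172, 174, 201, 186, 178, 181, 199, 188, 326, 438, 452, 452, 450, 437, 244, 77, 116]
pin [280, 274, 241, 115, 3, 43, 113, 106, 115, 98, 83, 89, 99, 84, 52, 84, 73, 126, 399, 508, 502, 509, 506, 515, 516, 504, 512, 502, 509, 508, 506, 514, 512, 512, 509, 507, 503, 507, 511, 509, 514, 505, 511, 509, 507, 501, 504, 504, 502, 506, 495, 473, 249, 73, 108]
exp knob top front/rear edges [[274.5289 215.5903]
 [274.5381 241.6065]
 [274.5903 306.9677]] block front/rear top [[274.5547 253.3156]
 [274.5703 298.4499]]
```

The pin is parked within about 1 mm of the target. Next I'll move above the gap with the tool tilted to match the head.

Emit:
{"op": "drive_effector", "data": {"steps": [[-0.0173, 0.0373, 0, 0, 0, 0], [-0.0173, 0.0373, 0, 0, 0, 0], [-0.0173, 0.0373, 0, 0, 0, 0], [-0.0173, 0.0373, 0, 0, 0, 0], [-0.0173, 0.0373, 0, 0, 0, 0], [-0.0173, 0.0373, 0, 0, 0, 0], [-0.0173, 0.0373, 0, 0, 0, 0], [0, 0, 0, 0, 0, -0.01], [0, 0, 0, 0.1, 0, 0], [0, 0, 0, 0.1, 0, 0], [0, 0, 0, 0, 0, 0], [0, 0, 0, 0, 0, 0]], "aperture": 1}}

```text
time: 10.1
eef_pos: [0.5888, 0.0381, 0.2043]
tcp_rot: [-0.007, 0.059, 0.993, -0.099]
wrist_force: [-0.3, 0.2, -1.2]
finger_gap: 1.001
grasp_force: 0.0
```

```bash
python3 - <<'E'
from h import *
s=bot.read_state();R=rot(s).as_matrix();O=np.array([.5663,.0177,0]);y=-.121
B=Ro.from_euler('z',y).as_matrix();T=O+B@[.020,0,.085]
print(B.T@R,"tool delta",R.T@(T-s["eef_pos"]),"bracket pos",B.T@(s["eef_pos"]-O))
im=bot.get_image("wrist");w=bot.camera_model("wrist");np.savez("w6.npz",**w)
cv2.imwrite("pics/w6.png",im);cv2.imwrite("pics/w6b.png",np.clip(im*1.5,0,255).astype('uint8'))
E
```

```text
[[-1.     -0.0022 -0.0016]
 [-0.0019  0.9805 -0.1967]
 [ 0.002  -0.1967 -0.9805]] tool delta [-0.0003  0.0009  0.1215] bracket pos [0.0199 0.023  0.2043]
```

View pics/w6b.png

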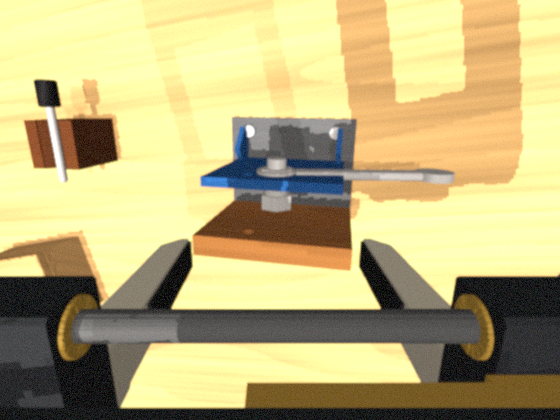

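The head is visible in the gap at (276,203), centred between the fingers, and the pin is resting at left. Now I'll descend.

Emit:
{"op": "drive_effector", "data": {"steps": [[0, 0.0005, 0.03, 0, 0, 0], [0, 0, 0.03, 0, 0, 0], [0, 0, 0.02, 0, 0, 0], [0, 0, 0.015, 0, 0, 0], [0, 0, 0.015, 0, 0, 0], [0, 0, 0.0115, 0, 0, 0], [0, 0, 0, 0, 0, 0], [0, 0, 0, 0, 0, 0]], "aperture": 1}}

```text
time: 10.95
eef_pos: [0.5865, 0.0139, 0.0867]
tcp_rot: [-0.006, 0.06, 0.993, -0.1]
wrist_force: [0.3, 0.1, 0.5]
finger_gap: 1.0
grasp_force: 0.0
```

```bash
python3 - <<'E'
from h import *
s=bot.read_state();R=rot(s).as_matrix();O=np.array([.5663,.0177,0]);y=-.121
B=Ro.from_euler('z',y).as_matrix();T=O+B@[.020,0,.085]
print("tool delta",R.T@(T-s["eef_pos"]),"bracket pos",B.T@(s["eef_pos"]-O),s["wrist_torque"])
E
```

```text
tool delta [0.0005 0.0016 0.0014] bracket pos [ 0.0205 -0.0013  0.0867] [ 0.1176 -0.0458  0.0473]
```

Emit:
{"op": "drive_effector", "data": {"steps": [[0, 0.0016, 0.0014, 0, 0, 0], [0, 0, 0, 0, 0, 0], [0, 0, 0, 0, 0, 0], [0, 0, 0, 0, 0, 0], [0, 0, 0, 0, 0, 0], [0, 0, 0, 0, 0, 0], [0, 0, 0, 0, 0, 0], [0, 0, 0, 0, 0, 0], [0, 0, 0, 0, 0, 0], [0, 0, 0, 0, 0, 0]], "aperture": 0, "clamp_n": 20}}

```text
time: 11.95
eef_pos: [0.5863, 0.0146, 0.0846]
tcp_rot: [-0.006, 0.06, 0.993, -0.1]
wrist_force: [-0.5, -3.4, 1.9]
finger_gap: 0.253
grasp_force: 20.0
```

Emit:
{"op": "drive_effector", "data": {"steps": [[0, 0, 0, 0, 0, 0], [0, 0, 0, 0, 0, 0]], "aperture": 0, "clamp_n": 60}}

```text
time: 12.15
eef_pos: [0.5863, 0.0147, 0.0846]
tcp_rot: [-0.006, 0.06, 0.993, -0.1]
wrist_force: [-0.6, -5.9, 2.7]
finger_gap: 0.251
grasp_force: 60.0
```

The opening of 23.3 mm matches the 24 mm flats. Now I'll turn it.

Emit:
{"op": "drive_effector", "data": {"steps": [[0, 0, 0, -0.04, 0, 0], [0, 0, 0, -0.04, 0, 0], [0, 0, 0, -0.04, 0, 0], [0, 0, 0, -0.04, 0, 0], [0, 0, 0, -0.04, 0, 0], [0, 0, 0, 0, 0, 0], [0, 0, 0, 0, 0, 0], [0, 0, 0, 0, 0, 0]], "aperture": 0, "clamp_n": 60}}

```text
time: 12.95
eef_pos: [0.5863, 0.0148, 0.0846]
tcp_rot: [-0.0, 0.06, 0.998, -0.001]
wrist_force: [-1.9, -5.3, 2.2]
finger_gap: 0.25
grasp_force: 60.0
```

```bash
python3 - <<'E'
from h import *
s=bot.read_state();R=rot(s).as_matrix();O=np.array([.5663,.0177,0])
B=Ro.from_euler('z',-.121).as_matrix()
print(B.T@R,"bracket pos",B.T@(s["eef_pos"]-O),B.T@s["wrist_force"],B.T@s["wrist_torque"])
for n in("side","top","wrist"):cv2.imwrite(f"pics/{n}7.png",bot.get_image(n))
w=bot.camera_model("wrist");np.savez("w7.npz",**w)
im=cv2.imread("pics/side7.png");a=cv2.resize(im[180:280,240:340],(420,420),interpolation=cv2.INTER_CUBIC)
b=cv2.imread("pics/wrist7.png")[:,180:]
cv2.imwrite("pics/sw7.png",np.clip(np.hstack([a,b])*1.6,0,255).astype('uint8'))
E
```

```text
[[-1.     -0.0005 -0.0001]
 [-0.0005  1.     -0.0021]
 [ 0.0001 -0.0021 -1.    ]] bracket pos [ 0.0202 -0.0005  0.0846] [-1.2082 -5.4666  2.2371] [-1.1095  0.2581 -0.0329]
```

View pics/sw7.png

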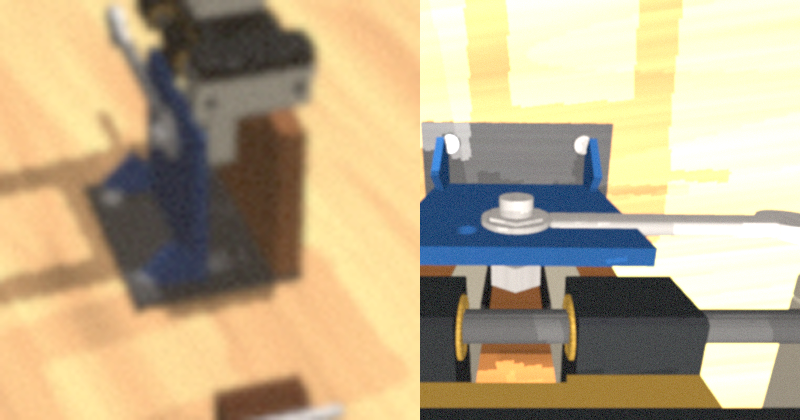

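The side view shows the spanner end at about (268,183). The wrist view shows the spanner edge nearly horizontal from the nut, rows 212–233. I'll check the angle against the calibration.

Run:
```python
from h import *
S=bot.camera_model("side");w=np.load("w7.npz");O=np.array([.5663,.0177,0]);B=Ro.from_euler('z',-.121).as_matrix()
for a in(-.2,-.1,-.05,0,.05):
    f=lambda r,h=0:O+B@[-.0105,r*np.cos(a)-h*np.sin(a),.085+r*np.sin(a)+h*np.cos(a)]
    print(a,"side end",proj(S,f(.132)),"wrist top-edge r=.03,.09",proj(w,[f(.03,.008),f(.09,.008)]).ravel())
for n in("side0","side7"):
    im=cv2.imread(f"pics/{n}.png");print(n);print(im[178:200,260:276].max(2))
v=cv2.imread("pics/wrist7.png").astype(int)
print({x:v[205:240,x].sum(1).tolist() for x in(385,420)})
```

```text
-0.2 side end [[265.0152 193.4586]] wrist top-edge r=.03,.09 [341.411  215.5779 454.0611 208.221 ]
-0.1 side end [[264.7287 189.3169]] wrist top-edge r=.03,.09 [341.9514 217.7293 465.1325 213.8778]
-0.05 side end [[264.6296 187.3033]] wrist top-edge r=.03,.09 [341.9687 218.8246 470.4226 216.9545]
0 side end [[264.5605 185.3333]] wrist top-edge r=.03,.09 [341.8104 219.9294 475.5107 220.2057]
0.05 side end [[264.5217 183.4111]] wrist top-edge r=.03,.09 [341.4717 221.0408 480.3638 223.6377]
side0
[[152 149 152 150 152 150 151 152 151 152 150 151 150 152 151 151]
 [151 149 151 149 151 151 151 152 151 150 152 150 150 150 151 150]
 [152 152 152 151 149 151 151 152 150 151 149 150 151 152 150 150]
 [151 150 151 150 151 152 153 152 150 151 150 150 153 152 151 152]
 [151 152 151 152 150 152 150 151 150 151 149 153 151 150 151 152]
 [150 151 152 152 150 152 152 151 150 150 151 151 151 150 151 151]
 [150 150 151 152 152 152 151 153 152 151 151 150 151 150 150 151]
 [149 151 151 151 151 152 152 152 150 151 151 150 152 151 151 151]
 [150 149 151 151 151 152 151 152 151 150 151 151 152 151 153 151
[... 2019 characters left out ...]
 [161 158 158 159 159 157 157 158 156 142 117  91  80  79  70  51]
 [160 158 159 158 157 157 158 159 158 150 131 101  78  74  61  49]
 [159 159 157 160 158 158 157 157 157 154 140 117  85  74  64  48]
 [160 159 158 158 158 159 158 159 158 157 150 130 102  74  65  53]
 [160 159 158 159 157 156 158 158 158 156 153 141 115  87  65  55]]
{385: [447, 444, 445, 443, 450, 444, 445, 429, 389, 329, 293, 283, 297, 306, 300, 307, 338, 370, 397, 429, 438, 449, 415, 330, 220, 158, 130, 142, 147, 146, 140, 145, 137, 126, 147], 420: [445, 445, 445, 444, 440, 440, 433, 425, 392, 334, 300, 299, 291, 311, 302, 312, 327, 367, 400, 415, 441, 446, 448, 455, 460, 461, 450, 444, 435, 419, 467, 523, 552, 556, 561]}
```

The end moved 8.2 px against 8.1 predicted for 0.2 rad, and the spanner's edge is parallel to the level prediction. It's level and held at 60 N, so I'll hand in.

Emit:
{"op": "drive_effector", "data": {"steps": [[0, 0, 0, 0, 0, 0], [0, 0, 0, 0, 0, 0], [0, 0, 0, 0, 0, 0]], "aperture": 0, "clamp_n": 60}}

```text
time: 13.4
eef_pos: [0.5863, 0.0148, 0.0846]
tcp_rot: [-0.0, 0.06, 0.998, -0.001]
wrist_force: [-3.0, -6.1, 2.2]
finger_gap: 0.252
grasp_force: 60.0
```

```bash
python3 -c "
from station import bot
print(bot.job_done())"
```

```text
the job is handed in; nothing more can be done
None
```

I handed the job in at 13.4 s: the pin lies in the rest's notch with its knob clear of the block, and the bolt head is held at 60 N with the spanner level to within about 0.02 rad by the camera check; the hand-in gave no verdict.

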